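# Unload the battery tote from the roller track into the kit drawer

## Robot

A 6-joint arm with a two-finger parallel gripper is mounted at the origin on a cart in front of the work surface, level with it; the furniture and walls round the work are solid. World frame = base frame: x ahead of the robot, y to its left, z up, the work surface at z = 0. Lengths are in m, angles in rad, forces in N, time in s.
With the tool pointing down it reaches from about 0.275 to 0.725 m from the base axis. Payload 15.9 kg.
Tool frame: the origin (TCP) lies midway between the tips of the shut fingers; the grasp point (between the pads) lies 19 mm behind it (robot.hold_point_z is the z of the grasp point in the tool frame, in m); z points along the fingers, y is the line along which they close (so a half turn about z gives the same grasp; the last joint's range is limited). The gripper opens to 85 mm and grips with 20 to 120 N. Pads are 22 mm wide; open, the fingers measure 114 mm over their backs; the gripper's body (76 mm by 85 mm) begins 54 mm behind the grasp point. The pads swing forward as they close: fully open they stand 13 mm farther back than shut.
Start: joints at [-1.136, 0.213, -0.034, 1.323, 0, 1.571], TCP at [0.211, -0.453, 0.231] pointing down, gripper open.
Joint ranges: [-2.98, 2.98], [-0.74, 1.72], [-1.14, 1.35], [-2.1, 2.04], [-1.57, 1.44], [-3.14, 3.14]. Speed limits (rad/s): [1.89, 1.89, 2.39, 2.57, 3.14, 3.14].

## Interface

Orientations are given as a unit quaternion [x, y, z, w].
In Python, from station import monitor, read_camera, get_calibration, robot gives the robot as it stands.
- The arm moves only by the tool servo_tool, never from a script. Its argument "targets" is a list of rows, each a list of 5 numbers: the shift along the tool's x, y, z in cm, then the turn about the tool's z in rad, then the gripper command: -1 is shut, 1 is fully open, values between are in proportion. A call has 1 to 10 rows; each row shifts and turns the commanded pose from where the row before left it, along the tool's axes as they then stand; what a row does not reach is not made up. A row lasts 1/8 s, in which the tool goes at most 62.5 mm and 10.7 degrees, less where a joint would pass 70% of its speed; a pose out of reach is approached as far as the arm can. A call is refused whole if a number of a shift passes 6.25 or a number of a turn 0.188, either way. A call with a gripper value outside its range is refused whole. The fingers move at their own pace and stop on an object; "grip_force" is the grip in N (left out, the last holds). Time passes only in rows, so rows that do not move let the fingers close. It gives the time, the measured TCP pose, the force, the opening and the grip force at its end, in the units of the state.
- monitor.state(): the state, without advancing time (a new reading comes with each control period).
- read_camera(name): name is "scene" or "top"; returns the picture (384x512x3 uint8, blue, green, red); there is no depth.
- get_calibration(name): a dict with "intrinsics" (3x3 intrinsics, pixels), "k1" (the pictures are not rectified: a ray, as slopes to the right and down, at radius r is drawn at 1 + k1 r^2 times it, then the intrinsics apply), "R" (3x3) and "t" (3): a world point X has camera coordinates R X + t. Camera axes: x right, y down, z forward; pixel columns grow to the right and rows downward; lengths in m; the calibration is good to about 2 mm. A picture is of the moment at which its call begins. get_calibration takes no time and is no camera call.
- robot.hand_in(): hands the job in; it is judged then, once.
The state is a dict: "time_s": time; "q": joint angles; "qd": joint speeds; "tau": joint torques, N m; "tool_pos": TCP position; "tcp_rot": TCP orientation; "ft_force": force on the tool from outside, world axes, zero at the start; "ft_torque": the same for the moment, N m; "grip_width": opening from 0.0 (shut) to 1.0 (fully open); "grip_force": force on a finger pad.
Only numpy, scipy, OpenCV 4.12 (cv2) and the standard library are available. Lean on these libraries where they do the work, as an engineer would, in place of code of your own. Each camera call takes 0.05 s, during which the arm holds its last target. There are 200 camera calls.

## Task

A tote of battery cartons stands at the infeed end of the roller track: roll it, with its cartons, along the track until it rests against the end stop. Unload every carton into the open drawer, standing upright side by side in one neat row in the channel between the two plywood strips, with no wider gap between neighbours than a finger's width. Lift the empty tote off the rollers and set it flat on the middle of the plywood returns board between its battens, lying the same way as it does on the track (long side along the board's long side), and push the drawer gently home until its catch holds it shut.

Things in the scene. Friction and masses are not known exactly. Their poses are not given: they have to be found in the camera images.
- track_stop (a point): End stop of the roller track: midway between the faces of its two rubber bumpers, at the height of the roller tops (54 mm above the bench). Its y axis points back along the track to the infeed end; boxes roll toward -y of this frame. The stop plate behind the bumpers is 178 mm wide and stands 39 mm above the rollers.
- track: Fixed, level bench-top roller track, origin under its middle, y from the stop to the infeed end. 440 mm long, 13 free steel rollers (tops 54 mm above the bench) between aluminium rails 154 mm apart inside, 178 mm outside, 12 mm above the roller tops; a 6 mm lip at the infeed end. A pushed box rolls on with almost no resistance.
- tote_mid (a point): Centre of the blue open tote, 21 mm above its underside. 144 (x) x 198 (y, along the track) x 42 mm, 4 mm walls and floor, about 0.24 kg. In the middle of each long wall (x = +66 and -66 mm) a grip block, 12 mm thick (x), 56 mm long (y), rises to 66 mm above the underside; pinched from above it carries the empty tote. Against the stop this centre is 99 mm from track_stop along y.
- board_mid (a point): Fixed plywood returns board on the bench, 200 (x) x 260 (y) mm, 9 mm thick; the point is the centre of its upper face. Battens 7 mm high and 12 mm wide along its two short edges leave 236 mm clear in y.
- drawer_row (a point): Middle of the row channel, on the drawer floor (14 mm above the bench); moves with the drawer. x points into the unit, y along the row. The channel is a flat floor 74 mm wide (x), 218 mm long (y), between two plywood strips 8 mm high and 8 mm wide; the nearer strip lies 32 mm behind the inside of the drawer front.
- unit_face (a point): Middle of the upper front edge of the low grey bench-top drawer unit, 86 mm above the bench; x points into the unit (the closing direction). The unit is fixed, 205 mm deep, 250 mm wide and 86 mm high; a screw tray and a tape roll lie on the rear half of its top. Its one drawer comes out toward -x.
- drawer_front (a point): Middle of the upper half of the blue drawer front's outer face, 56 mm above the bench, the place to push; x points in the closing direction. The front is 234 mm wide, 10 mm thick, from 9 to 73 mm above the bench; a pull 90 mm wide sticks out 15 mm low on it, its top 27 mm above the bench.
- kit_drawer (a joint): How far the drawer is out: 0 m fully home, up to 0.165. It slides with about 1 N of friction; a sprung ball catch resists with up to about 5 N between 13 and 7 mm out, then draws the drawer home and holds it. Stopped short of that, it springs back out a few mm.
- carton0_mid (a point): Cardboard carton of battery cells with a yellow band, 62 (x) x 40 (y) x 48 mm (z), about 0.09 kg; the point is its centre, half-way up. Starts upright in the tote with its 62 mm side across the track. Pinch it across the 62 mm. From 2 to 4 cartons are present.
- carton1_mid (a point): Cardboard carton of battery cells with a yellow band, 62 (x) x 40 (y) x 48 mm (z), about 0.09 kg; the point is its centre, half-way up. Starts upright in the tote with its 62 mm side across the track. Pinch it across the 62 mm. From 2 to 4 cartons are present.
- carton2_mid (a point): Cardboard carton of battery cells with a yellow band, 62 (x) x 40 (y) x 48 mm (z), about 0.09 kg; the point is its centre, half-way up. Starts upright in the tote with its 62 mm side across the track. Pinch it across the 62 mm. From 2 to 4 cartons are present.
- carton3_mid (a point): Cardboard carton of battery cells with a yellow band, 62 (x) x 40 (y) x 48 mm (z), about 0.09 kg; the point is its centre, half-way up. Starts upright in the tote with its 62 mm side across the track. Pinch it across the 62 mm. From 2 to 4 cartons are present.
Not all that is in view belongs to the job. Leave any black or pink look-alike of the part that bears carton3_mid alone.

How it is judged:
On the way:
1. the tote, with all its cartons in it, rests on the rollers against the end stop (y of tote_mid in the frame of track_stop between 0.085 and 0.107 m and x of tote_mid in the frame of track_stop between -0.02 and 0.02 m and z of tote_mid in the frame of track_stop between 0.01 and 0.03 m and horizontal distance between each of carton0_mid, carton1_mid, carton2_mid, carton3_mid and tote_mid below 0.105 m and z of each of carton0_mid, carton1_mid, carton2_mid, carton3_mid in the frame of tote_mid below 0.03 m and linear speed of tote below 0.02 m/s), for 0.3 s.
At the end, for the whole second after the job is handed in: Drawer under 3 mm out; each carton upright on the floor of the channel, square within 0.2 rad, within 12 mm of its middle line, a neighbour's centre under 60 mm away; tote flat and at rest on the board, square within 0.2 rad, centred within 35 mm (x) and 30 mm (y) (value of joint kit_drawer below 0.003 m and x of carton0_mid in the frame of drawer_row between -0.012 and 0.012 m and y of carton0_mid in the frame of drawer_row between -0.11 and 0.11 m and z of carton0_mid in the frame of drawer_row between 0.018 and 0.03 m and angle between each of carton0_mid, carton1_mid, carton2_mid, carton3_mid's own z axis and vertical below 0.1 rad and angle between the x axis of each of carton0_mid, carton1_mid, carton2_mid, carton3_mid and the x axis of drawer_row, either way round below 0.2 rad and (horizontal distance between carton0_mid and carton1_mid below 0.06 m or horizontal distance between carton0_mid and carton2_mid below 0.06 m or horizontal distance between carton0_mid and carton3_mid below 0.06 m) and x of carton1_mid in the frame of drawer_row between -0.012 and 0.012 m and y of carton1_mid in the frame of drawer_row between -0.11 and 0.11 m and z of carton1_mid in the frame of drawer_row between 0.018 and 0.03 m and (horizontal distance between carton1_mid and carton0_mid below 0.06 m or horizontal distance between carton1_mid and carton2_mid below 0.06 m or horizontal distance between carton1_mid and carton3_mid below 0.06 m) and x of carton2_mid in the frame of drawer_row between -0.012 and 0.012 m and y of carton2_mid in the frame of drawer_row between -0.11 and 0.11 m and z of carton2_mid in the frame of drawer_row between 0.018 and 0.03 m and (horizontal distance between carton2_mid and carton0_mid below 0.06 m or horizontal distance between carton2_mid and carton1_mid below 0.06 m or horizontal distance between carton2_mid and carton3_mid below 0.06 m) and x of carton3_mid in the frame of drawer_row between -0.012 and 0.012 m and y of carton3_mid in the frame of drawer_row between -0.11 and 0.11 m and z of carton3_mid in the frame of drawer_row between 0.018 and 0.03 m and (horizontal distance between carton3_mid and carton0_mid below 0.06 m or horizontal distance between carton3_mid and carton1_mid below 0.06 m or horizontal distance between carton3_mid and carton2_mid below 0.06 m) and x of tote_mid in the frame of board_mid between -0.035 and 0.035 m and y of tote_mid in the frame of board_mid between -0.03 and 0.03 m and z of tote_mid in the frame of board_mid between 0.012 and 0.028 m and angle between the y axis of tote_mid and the y axis of board_mid, either way round below 0.2 rad and angle between tote_mid's own z axis and vertical below 0.06 rad and linear speed of tote below 0.02 m/s); the robot touches nothing.
Of carton0, carton1, carton2, carton3 only 2 to 4 are there at a start; the rules pass over those that are not, and their reading is None.
At some moment in a run one of tote may be knocked a few centimetres aside while the robot is not near it.
It also fails if it takes over 210 s, if anything falls off the work surface, if the arm or the gripper's body presses on something with over 40 N, if the wrist force passes 120 N, or if a joint passes its speed limit or range.

## Working session

There is one attempt and no reset: what is moved stays moved. The work goes in short steps, Python scripts to look and compute and a tool call to move; the robot and the scene stay as the last step left them, time stands still between calls to the robot, and variables do not carry over. Pictures are saved under pics/ and viewed, at most 14 in all, crops included, and the job is handed in when it is done.

Besides the shell and the picture viewer there is one more tool, called after "Emit:" as name(argument=value, ...), one argument or row to a line, values as JSON. servo_tool: Moves the arm, as the interface text tells. Its arguments: {"type":"object","properties":{"targets":{"type":"array"},"grip_force":{"type":"number"}},"required":["targets"]}

```bash
mkdir -p pics; ls
cat > h.py <<'E'
import numpy as np, cv2
from station import monitor, read_camera, get_calibration, robot
def undist(name,uv):
    c=get_calibration(name);K=np.array(c['intrinsics']);k1=c['k1']
    return cv2.undistortPoints(np.array(uv,float).reshape(-1,1,2),K,np.array([k1,0,0,0,0.])).reshape(-1,2)
def px(name,uv,z):
    "pixels -> world points at height z"
    c=get_calibration(name);R=np.array(c['R']);t=np.array(c['t']);o=-R.T@t
    n=undist(name,uv);d=np.c_[n,np.ones(len(n))]@R
    z=np.broadcast_to(z,len(n))
    return o+d*((z-o[2])/d[:,2])[:,None]
def proj(name,P):
    c=get_calibration(name);R=np.array(c['R']);t=np.array(c['t'])
    return cv2.projectPoints(np.array(P,float).reshape(-1,1,3),cv2.Rodrigues(R)[0],t,np.array(c['intrinsics']),np.array([c['k1'],0,0,0,0.]))[0].reshape(-1,2)
def snap(name,fn,crop=None,s=1):
    im=read_camera(name)
    cv2.imwrite('pics/raw_'+fn,im)
    save(im,fn,crop,s)
def save(im,fn,crop=None,s=1):
    if crop: x0,y0,x1,y1=crop; im=im[y0:y1,x0:x1]
    cv2.imwrite('pics/'+fn,cv2.resize(im,None,fx=s,fy=s,interpolation=cv2.INTER_CUBIC))
E
python3 - <<'E'
from h import *
snap('top','t0.png',None,1.5);snap('scene','s0.png',None,1.5)
for n in('top','scene'):
    c=get_calibration(n);print(n,c,-np.array(c['R']).T@np.array(c['t']))
print(monitor.state())
E
```

```text
pics
top {'intrinsics': array([[392.61908365,   0.        , 260.16624198],
       [  0.        , 392.61908365, 186.03893932],
       [  0.        ,   0.        ,   1.        ]]), 'k1': -0.05926772224887051, 'R': array([[-0.01788588, -0.99973906, -0.01420906],
       [-0.99444454,  0.01926196, -0.10348444],
       [ 0.10373113,  0.01227921, -0.99452957]]), 't': array([0.02214218, 0.55183505, 1.07796438])} [ 0.43734692 -0.00172957  1.12948842]
scene {'intrinsics': array([[471.97845666,   0.        , 260.72802081],
       [  0.        , 471.97845666, 193.70801069],
       [  0.        ,   0.        ,   1.        ]]), 'k1': -0.055546440164859295, 'R': array([[-0.86282279, -0.50541187, -0.00978141],
       [-0.23657434,  0.42082079, -0.8757525 ],
       [ 0.44673193, -0.75330519, -0.48266124]]), 't': array([0.45068913, 0.17291407, 1.23664878])} [-0.12267861  1.08659174  0.75272074]
{'time_s': 0.1, 'q': array([-1.13600422e+00,  2.13277400e-01, -3.49786330e-02,  1.32350004e+00,
       -1.15484400e-06,  1.57080926e+00]), 'qd': array([-0.00035457, -0.00179448,  0.00082105, -0.00061097,  0.00143763,
       -0.0003974 ]), 'tau': array([ 3.02372660e-03, -6.87249827e+01,  4.87806416e+01,  1.23313180e-02,
        2.12837490e-04,  9.86105874e-06]), 'tool_pos': array([ 0.21048368, -0.45320569,  0.23088744]), 'tcp_rot': array([ 9.76463681e-01,  2.15681360e-01, -1.04069589e-04, -4.68452839e-04]), 'ft_force': array([ 0.02810834,  0.12651721, -0.19953565]), 'ft_torque': array([-0.04297977,  0.01005903, -0.00571606]), 'grip_force': 0.0, 'grip_width': 0.9976264986359552}
```

View pics/t0.png

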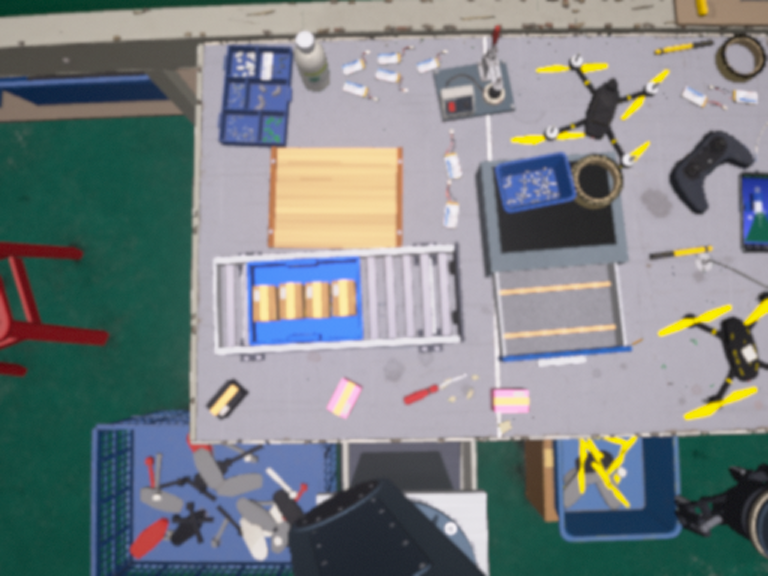

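View pics/s0.png

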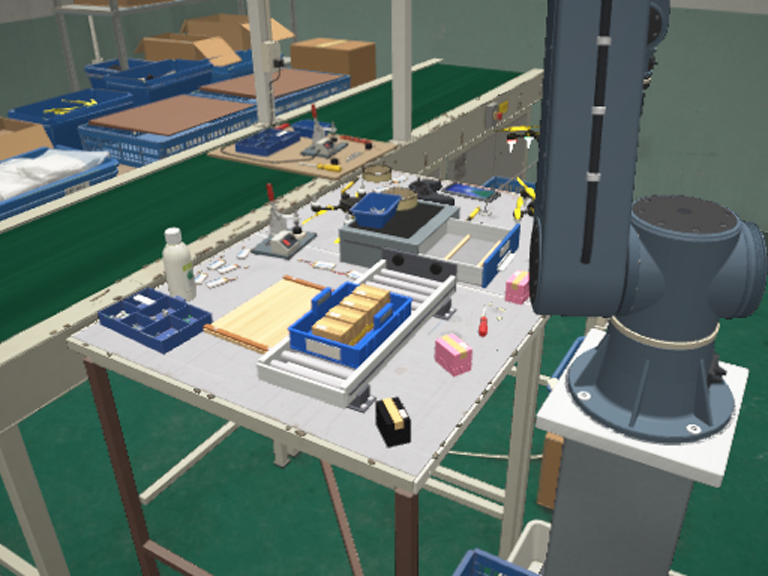

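Run:
```python
from h import *
im=cv2.imread('pics/raw_t0.png')
save(im,'t0a.png',(135,95,315,240),4); save(im,'t0b.png',(310,95,430,245),4)
```

```text
(no output)
```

View pics/t0a.png

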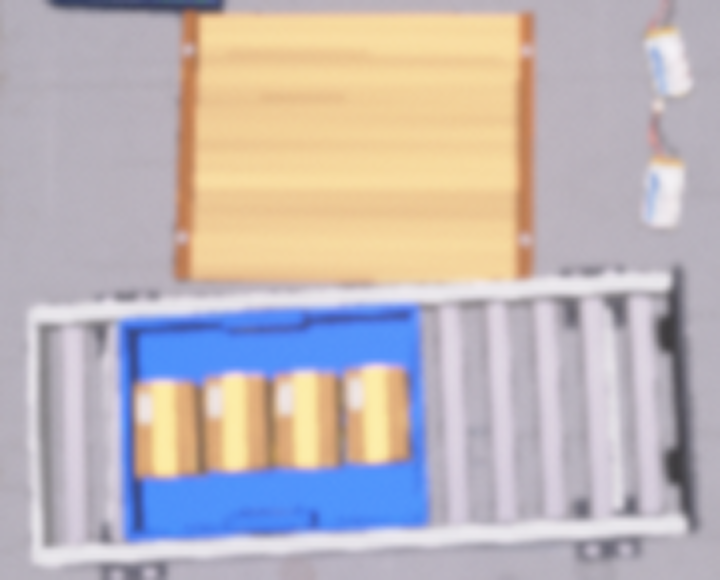

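View pics/t0b.png

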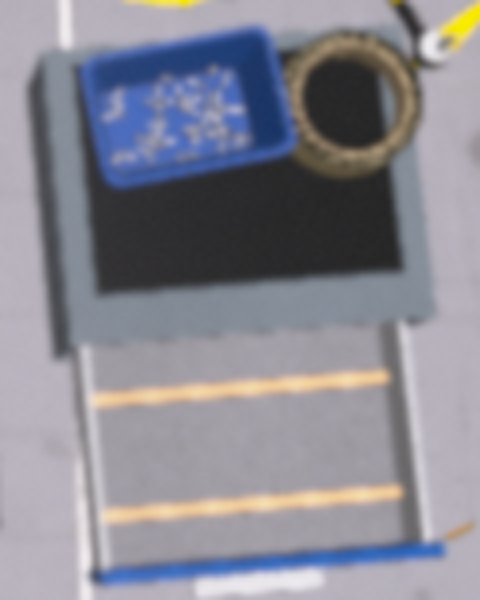

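```bash
cat > m0.py <<'E'
from h import *
A=lambda l:np.array(l)/4+[135,95]
B=lambda l:np.array(l)/4+[310,95]
def rep(n,P):
    print(n,'c',P[:,:2].mean(0).round(4),'pts',P[:,:2].round(3).tolist())
    d=np.diff(np.r_[P,P[:1]],axis=0);print('   len',np.hypot(d[:,0],d[:,1]).round(3),'ang',np.degrees(np.arctan2(d[:,1],d[:,0])).round(1))
rep('track',px('top',A([(30,308),(672,273),(690,530),(36,562)]),.066))
rep('tote',px('top',A([(122,322),(415,307),(428,525),(127,540)]),.096))
rep('board',px('top',A([(182,12),(535,12),(530,277),(175,280)]),.009))
rep('bump',px('top',A([(662,333),(670,467)]),.075))
for i,l in enumerate([[(134,384),(192,380),(199,470),(140,478)],[(203,376),(262,374),(268,466),(209,472)],[(274,373),(330,370),(337,462),(280,468)],[(345,369),(400,365),(408,458),(350,464)]]):
    rep('c%d'%i,px('top',A(l),.106))
rep('front',px('top',B([(95,580),(445,553)]),.073))
rep('strips',px('top',B([(103,516),(404,491),(390,377),(95,400)]),.022))
rep('unit',px('top',B([(60,354),(435,318)]),.086))
E
python3 m0.py
```

```text
track c [0.5138 0.1109] pts [[0.594, 0.336], [0.609, -0.107], [0.434, -0.114], [0.419, 0.329]]
   len [0.443 0.175 0.444 0.174] ang [ -88.  -177.7   91.8    2. ]
tote c [0.5091 0.1627] pts [[0.578, 0.264], [0.584, 0.067], [0.44, 0.061], [0.433, 0.259]]
   len [0.196 0.145 0.199 0.145] ang [ -88.2 -177.3   91.9    1.7]
board c [0.7182 0.1157] pts [[0.821, 0.243], [0.814, -0.018], [0.617, -0.01], [0.62, 0.247]]
   len [0.261 0.198 0.257 0.201] ang [-91.4 177.8  89.3  -1.1]
bump c [ 0.5211 -0.0995] pts [[0.566, -0.098], [0.476, -0.101]]
   len [0.091 0.091] ang [-178.2    1.8]
c0 c [0.5063 0.2312] pts [[0.536, 0.253], [0.538, 0.214], [0.478, 0.209], [0.474, 0.248]]
   len [0.039 0.059 0.039 0.062] ang [ -87.1 -175.5   96.7    4. ]
c1 c [0.5094 0.1854] pts [[0.54, 0.207], [0.541, 0.168], [0.48, 0.164], [0.477, 0.203]]
   len [0.039 0.061 0.039 0.063] ang [ -89.2 -176.4   94.8    3.6]
c2 c [0.5111 0.1395] pts [[0.541, 0.16], [0.542, 0.123], [0.482, 0.119], [0.479, 0.156]]
   len [0.037 0.061 0.038 0.063] ang [ -88.  -176.1   95.     3.4]
c3 c [0.513  0.0932] pts [[0.543, 0.113], [0.545, 0.077], [0.484, 0.072], [0.481, 0.11]]
   len [0.036 0.061 0.038 0.062] ang [ -86.9 -175.8   94.9    2.5]
front c [ 0.4053 -0.3008] pts [[0.399, -0.182], [0.412, -0.419]]
   len [0.237 0.237] ang [-86.9  93.1]
strips c [ 0.4888 -0.3032] pts [[0.442, -0.198], [0.455, -0.412], [0.536, -0.407], [0.523, -0.196]]
   len [0.214 0.081 0.211 0.082] ang [ -86.5    3.9   93.3 -178.1]
unit c [ 0.5594 -0.2892] pts [[0.55, -0.162], [0.569, -0.416]]
   len [0.255 0.255] ang [-85.6  94.4]
```

```bash
cat >> h.py <<'E'
def go(x,y,z,yaw=None,row=5.0):
    "print tool-frame shift (cm) to TCP target; yaw = world angle of tool y axis (first turns, then shifts)"
    from scipy.spatial.transform import Rotation as Ro
    s=monitor.state();p=s['tool_pos'];M=Ro.from_quat(s['tcp_rot']).as_matrix()
    yy=np.arctan2(M[1,1],M[0,1]);th=0
    if yaw is not None: th=-((yaw-yy+np.pi/2)%np.pi-np.pi/2)
    M2=M@Ro.from_rotvec([0,0,th]).as_matrix()
    d=M2.T@(np.array([x,y,z])-p)*100
    print('t',round(s['time_s'],2),'tcp',p.round(4),'yaw %.3f'%yy,'turn %.3f'%th,'shift cm',d.round(2),'F',np.round(s['ft_force'],1),'gw',round(s['grip_width'],3),'gf',round(s['grip_force'],1))
E
python3 - <<'E'
from h import *
print(px('top',[(270/4+135,519/4+95),(265/4+135,321/4+95)],.12))
go(.443,.1605,.23,.033)
E
```

```text
[[0.4455332  0.16066199 0.12      ]
 [0.57382635 0.16351199 0.12      ]]
t 0.1 tcp [ 0.2105 -0.4532  0.2309] yaw -1.136 turn -1.169 shift cm [60.57 25.26  0.13] F [ 0.   0.1 -0.2] gw 0.998 gf 0.0
```

Emit:
servo_tool(
  targets=[
    [0, 0, 0, -0.167, 0],
    [0, 0, 0, -0.167, 0],
    [0, 0, 0, -0.167, 0],
    [0, 0, 0, -0.167, 0],
    [0, 0, 0, -0.167, 0],
    [0, 0, 0, -0.167, 0],
    [0, 0, 0, -0.167, -0.3],
    [0, 0, 0, 0, -0.3],
  ],
)

```text
time_s: 1.1
tool_pos: [0.2105, -0.4533, 0.2311]
tcp_rot: [0.696, 0.718, 0.0, -0.0]
ft_force: [-0.4, 0.0, 0.5]
grip_width: 0.351
grip_force: 0.0
```

Emit:
servo_tool(
  targets=[
    [5.5, 2.3, 0, 0, -0.3],
    [5.5, 2.3, 0, 0, -0.3],
    [5.5, 2.3, 0, 0, -0.3],
    [5.5, 2.3, 0, 0, -0.3],
    [5.5, 2.3, 0, 0, -0.3],
    [5.5, 2.3, 0, 0, -0.3],
    [5.5, 2.3, 0, 0, -0.3],
    [5.5, 2.3, 0, 0, -0.3],
    [5.5, 2.3, 0, 0, -0.3],
    [5.5, 2.3, 0, 0, -0.3],
  ],
)

```text
time_s: 2.35
tool_pos: [0.4226, 0.1059, 0.2314]
tcp_rot: [0.697, 0.717, 0.0, 0.0]
ft_force: [0.5, -1.0, -0.2]
grip_width: 0.348
grip_force: 0.0
```

```bash
python3 -c "
from h import *
go(.4445,.1607,.10,.033)"
```

```text
t 2.35 tcp [0.4226 0.1059 0.2314] yaw 0.029 turn -0.004 shift cm [ 5.41  2.37 13.14] F [ 0.5 -1.  -0.2] gw 0.348 gf 0.0
```

Emit:
servo_tool(
  targets=[
    [2.7, 1.2, 0, 0, -0.3],
    [2.7, 1.2, 0, 0, -0.3],
    [0, 0, 3, 0, -0.3],
    [0, 0, 3, 0, -0.3],
    [0, 0, 3, 0, -0.3],
    [0, 0, 3, 0, -0.3],
    [0, 0, 1.3, 0, -0.3],
    [0, 0, 0, 0, -0.3],
  ],
)

```text
time_s: 3.35
tool_pos: [0.4442, 0.1584, 0.0981]
tcp_rot: [0.696, 0.718, -0.0, -0.0]
ft_force: [-0.6, -0.7, 1.0]
grip_width: 0.353
grip_force: 0.0
```

```bash
python3 -c "
from h import *
go(.4445,.1607,.098,.033)
snap('scene','s1.png',(140,150,300,270),4)"
```

```text
t 3.35 tcp [0.4442 0.1584 0.0981] yaw 0.031 turn -0.002 shift cm [0.23 0.04 0.01] F [-0.6 -0.7  1. ] gw 0.353 gf 0.0
```

View pics/s1.png

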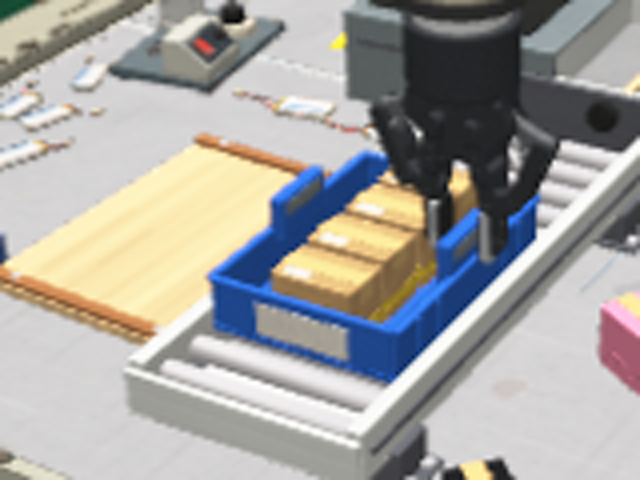

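The fingers straddle the near grip block (crop ~(465,235)). Close and draw the tote toward the stop.

Emit:
servo_tool(
  targets=[
    [0, 0, 0, 0, -1],
    [0, 0, 0, 0, -1],
    [0, 0, 0, 0, -1],
    [0, 0, 0, 0, -1],
  ],
  grip_force=30,
)

```text
time_s: 3.9
tool_pos: [0.4451, 0.1588, 0.0994]
tcp_rot: [0.695, 0.719, 0.001, 0.0]
ft_force: [-1.1, -0.9, 5.9]
grip_width: 0.13
grip_force: 34.1
```

Emit:
servo_tool(
  targets=[
    [-0.7, 0, 0, 0, -1],
    [-1.5, 0, 0, 0, -1],
    [-2, 0, 0, 0, -1],
    [-2, 0, 0, 0, -1],
    [-2, 0, 0, 0, -1],
    [-2, 0, 0, 0, -1],
    [-2, 0, 0, 0, -1],
    [-1.2, 0, 0, 0, -1],
    [-0.6, 0, 0, 0, -1],
    [0, 0, 0, 0, -1],
  ],
)

```text
time_s: 5.15
tool_pos: [0.45, 0.0182, 0.0994]
tcp_rot: [0.696, 0.718, 0.001, 0.001]
ft_force: [-1.1, -0.8, 7.8]
grip_width: 0.134
grip_force: 34.4
```

```bash
python3 -c "
from h import *
go(.4445,.1607,.098,.033)
snap('top','t1.png',(200,145,330,245),6)"
```

```text
t 5.15 tcp [0.45   0.0182 0.0994] yaw 0.032 turn -0.001 shift cm [14.26 -0.08  0.14] F [-1.1 -0.8  7.8] gw 0.134 gf 34.4
```

View pics/t1.png

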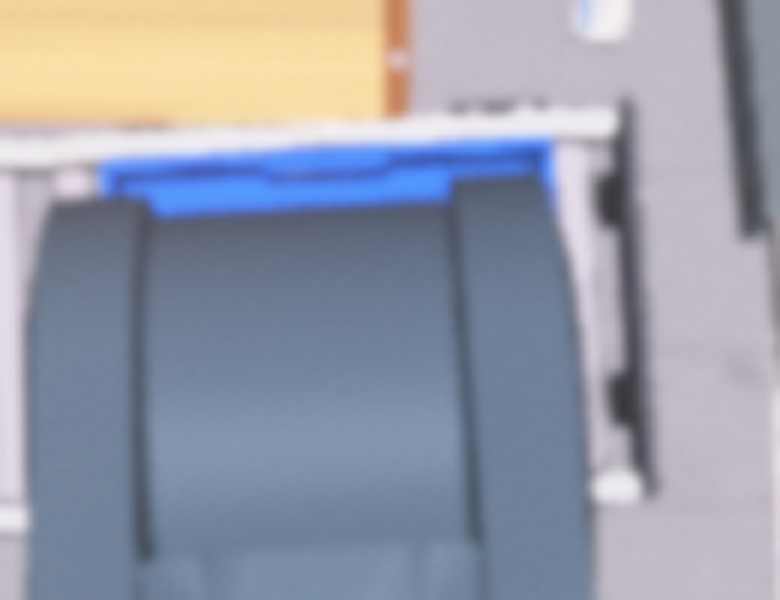

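Tote's far edge is at crop (552,145), bumper faces at (597,200) and (611,400): some 2 cm to go.

Emit:
servo_tool(
  targets=[
    [-0.4, 0, 0, 0, -1],
    [-0.4, 0, 0, 0, -1],
    [-0.4, 0, 0, 0, -1],
    [-0.3, 0, 0, 0, -1],
    [-0.2, 0, 0, 0, -1],
    [0, 0, 0, 0, -1],
  ],
)

```text
time_s: 5.95
tool_pos: [0.4506, 0.0015, 0.0994]
tcp_rot: [0.696, 0.718, 0.001, 0.001]
ft_force: [-0.1, -0.6, 8.8]
grip_width: 0.131
grip_force: 34.4
```

```bash
python3 -c "
from h import *
go(.4445,.1607,.098,.033)
P=px('top',np.array([(552,145),(597,200),(611,400)])/6+[200,145],[.096,.075,.075]);print(P)"
```

```text
t 5.95 tcp [0.4506 0.0015 0.0994] yaw 0.032 turn -0.001 shift cm [15.93 -0.08  0.14] F [-0.1 -0.6  8.8] gw 0.131 gf 34.4
[[ 0.58856619 -0.07434748  0.096     ]
 [ 0.56621616 -0.09542931  0.075     ]
 [ 0.47610704 -0.09916409  0.075     ]]
```

Emit:
servo_tool(
  targets=[
    [-0.2, 0, 0, 0, -1],
    [-0.15, 0, 0, 0, -1],
    [-0.15, 0, 0, 0, -1],
    [0, 0, 0, 0, -1],
  ],
)

```text
time_s: 6.45
tool_pos: [0.4507, -0.003, 0.0994]
tcp_rot: [0.695, 0.719, 0.001, 0.0]
ft_force: [-0.6, 4.3, 7.8]
grip_width: 0.129
grip_force: 34.4
```

Emit:
servo_tool(
  targets=[
    [-0.1, 0, 0, 0, -1],
    [-0.1, 0, 0, 0, -1],
    [0, 0, 0, 0, -1],
  ],
)

```text
time_s: 6.82
tool_pos: [0.4507, -0.0031, 0.0994]
tcp_rot: [0.695, 0.719, 0.003, -0.001]
ft_force: [-2.0, 21.3, 9.7]
grip_width: 0.133
grip_force: 34.5
```

Emit:
servo_tool(
  targets=[
    [0.15, 0, 0, 0, -1],
    [0.05, 0, 0, 0, -1],
    [0, 0, 0, 0, -0.3],
    [0, 0, 0, 0, -0.3],
    [0, 0, 0, 0, -0.3],
    [0, 0, -3, 0, -0.3],
    [0, 0, -5, 0, 1],
    [0, -6, -3, 0, 1],
    [0, -6, 0, 0, 1],
    [0, 0, 0, 0, 1],
  ],
)

```text
time_s: 8.07
tool_pos: [0.3312, -0.0073, 0.2067]
tcp_rot: [0.695, 0.719, 0.0, 0.0]
ft_force: [0.3, 0.7, -0.4]
grip_width: 1.001
grip_force: 0.0
```

```bash
python3 -c "
from h import *
go(.4445,.1607,.098,.033)
snap('top','t2.png',(195,145,325,245),6)"
```

```text
t 8.07 tcp [ 0.3312 -0.0073  0.2067] yaw 0.033 turn -0.000 shift cm [16.42 11.87 10.88] F [ 0.3  0.7 -0.4] gw 1.001 gf 0.0
```

View pics/t2.png

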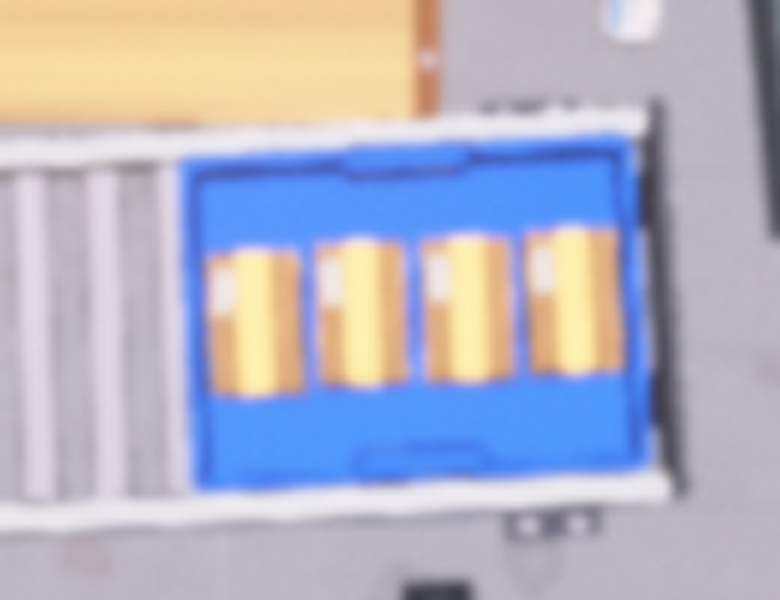

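Run:
```python
from h import *
A=lambda l:np.array(l)/6+[195,145]
P=px('top',A([(254,322),(362,314),(467,308),(574,302)]),.106);print(P)
T=px('top',A([(180,155),(630,135),(650,468),(195,490)]),.096);print(T,T.mean(0))
# drawer row centre from strips and front
go(P[3,0],P[3,1],.16,.035)
```

```text
[[ 0.51205717  0.07121017  0.106     ]
 [ 0.51466557  0.02407003  0.106     ]
 [ 0.51641628 -0.02170653  0.106     ]
 [ 0.51814297 -0.06834222  0.106     ]]
[[ 0.58765053  0.10392162  0.096     ]
 [ 0.59262468 -0.09572278  0.096     ]
 [ 0.4455963  -0.10032655  0.096     ]
 [ 0.43962073  0.09866955  0.096     ]] [0.51637306 0.00163546 0.096     ]
t 8.12 tcp [ 0.3332 -0.0073  0.2067] yaw 0.033 turn -0.002 shift cm [-6.75 18.26  4.7 ] F [ 1.  -0.1  0.3] gw 1.0 gf 0.0
```

Run:
```python
from h import *
im=cv2.imread('pics/raw_t2.png')
x0,y0,x1,y1=300,165,435,245;s=6
big=cv2.resize(im[y0:y1,x0:x1],None,fx=s,fy=s,interpolation=cv2.INTER_CUBIC)
c=np.array([.4888,-.3032]);a=.06
ex=np.array([np.cos(a),np.sin(a)]);ey=np.array([-np.sin(a),np.cos(a)])
def poly(pts,z,col):
    P=np.array([[*(c+u*ex+v*ey),z] for u,v in pts]);q=(proj('top',P)-[x0-.5+.5,y0])*s
    cv2.polylines(big,[q.astype(int)],True,col,1)
poly([(-37,-109),(-37,109),(37,109),(37,-109)]*np.array(.001),.022,(0,0,255))
poly([(-45,-109),(-45,109),(45,109),(45,-109)]*np.array(.001),.022,(0,255,0))
poly([(-87,-117),(-87,117),(-77,117),(-77,-117)]*np.array(.001),.073,(255,0,255))
cv2.imwrite('pics/ov.png',big)
```

```text
(no output)
```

View pics/ov.png

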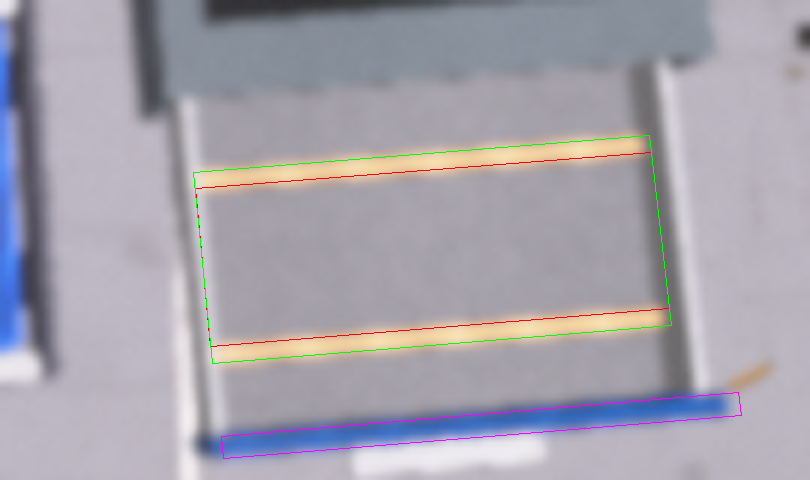

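Emit:
servo_tool(
  targets=[
    [-2.2, 6, 0, 0, 0.8],
    [-2.2, 6, 0, 0, 0.8],
    [-2.3, 6.2, 0, 0, 0.8],
    [0, 0, 0, 0, 0.8],
    [0, 0, 0, 0, 0.8],
  ],
)

```text
time_s: 8.75
tool_pos: [0.5122, -0.0661, 0.2054]
tcp_rot: [0.695, 0.719, -0.0, -0.001]
ft_force: [-0.9, 0.3, 0.1]
grip_width: 0.903
grip_force: 0.0
```

```bash
python3 -c "
from h import *
go(.5181,-.0683,.072,.035)"
```

```text
t 8.75 tcp [ 0.5122 -0.0661  0.2054] yaw 0.033 turn -0.002 shift cm [-0.24  0.61 13.34] F [-0.9  0.3  0.1] gw 0.903 gf 0.0
```

Emit:
servo_tool(
  targets=[
    [-0.2, 0.6, 2, 0, 0.8],
    [0, 0, 3, 0, 0.8],
    [0, 0, 3, 0, 0.8],
    [0, 0, 3, 0, 0.8],
    [0, 0, 1.5, 0, 0.8],
    [0, 0, 0.8, 0, 0.8],
    [0, 0, 0, 0, 0.8],
    [0, 0, 0, 0, -1],
    [0, 0, 0, 0, -1],
    [0, 0, 0, 0, -1],
  ],
  grip_force=25,
)

```text
time_s: 10.0
tool_pos: [0.5187, -0.068, 0.0743]
tcp_rot: [0.695, 0.719, 0.0, 0.001]
ft_force: [-1.7, 1.5, 7.1]
grip_width: 0.721
grip_force: 26.7
```

```bash
cat > slot.py <<'E'
from h import *
import sys
c=np.array([.489,-.301]);a=.06
ex=np.array([np.cos(a),np.sin(a)]);ey=np.array([-np.sin(a),np.cos(a)])
p=c+float(sys.argv[1])*ey
go(p[0],p[1],float(sys.argv[2]),a)
E
python3 slot.py -.069 .20
```

```text
t 10.0 tcp [ 0.5187 -0.068   0.0743] yaw 0.033 turn -0.027 shift cm [-29.98  -4.34 -12.57] F [-1.7  1.5  7.1] gw 0.721 gf 26.7
```

Emit:
servo_tool(
  targets=[
    [0, 0, -2, 0, -1],
    [0, 0, -4, 0, -1],
    [0, 0, -5, -0.027, -1],
    [-4, -0.7, -1.5, 0, -1],
    [-5, -0.7, 0, 0, -1],
    [-5, -0.7, 0, 0, -1],
    [-5, -0.7, 0, 0, -1],
    [-5, -0.7, 0, 0, -1],
    [-4, -0.7, 0, 0, -1],
    [-2, 0, 0, 0, -1],
  ],
)

```text
time_s: 11.25
tool_pos: [0.4935, -0.3721, 0.1985]
tcp_rot: [0.686, 0.727, -0.0, 0.0]
ft_force: [0.1, 0.5, -1.5]
grip_width: 0.721
grip_force: 28.7
```

```bash
python3 slot.py -.069 .032
```

```text
t 11.25 tcp [ 0.4935 -0.3721  0.1985] yaw 0.058 turn -0.002 shift cm [ 0.23 -0.03 16.65] F [ 0.1  0.5 -1.5] gw 0.721 gf 28.7
```

Emit:
servo_tool(
  targets=[
    [0.2, 0, 2, 0, -1],
    [0, 0, 4, 0, -1],
    [0, 0, 4, 0, -1],
    [0, 0, 3.5, 0, -1],
    [0, 0, 2, 0, -1],
    [0, 0, 1, 0, -1],
    [0, 0, 0.15, 0, -1],
    [0, 0, 0.1, 0, -1],
    [0, 0, 0, 0, -1],
  ],
)

```text
time_s: 12.38
tool_pos: [0.4944, -0.3682, 0.0315]
tcp_rot: [0.686, 0.728, 0.0, 0.001]
ft_force: [-0.2, -0.2, -1.4]
grip_width: 0.719
grip_force: 28.7
```

Emit:
servo_tool(
  targets=[
    [0, 0, 0.1, 0, -1],
    [0, 0, 0.05, 0, -1],
    [0, 0, 0, 0, -1],
    [0, 0, 0, 0, 0.7],
    [0, 0, 0, 0, 0.7],
    [0, 0, 0, 0, 0.7],
    [0, 0, -2, 0, 0.7],
    [0, 0, -5, 0, 0.8],
    [0, 0, -5, 0, 0.8],
    [0, 0, -5, 0, 0.8],
  ],
)

```text
time_s: 13.62
tool_pos: [0.4938, -0.3678, 0.2009]
tcp_rot: [0.686, 0.728, 0.0, 0.0]
ft_force: [1.2, 0.0, -0.2]
grip_width: 0.903
grip_force: 0.0
```

```bash
python3 -c "
from h import *
go(.5164,-.0217,.20,.035)"
```

```text
t 13.62 tcp [ 0.4938 -0.3678  0.2009] yaw 0.060 turn 0.025 shift cm [34.51  3.47  0.09] F [ 1.2  0.  -0.2] gw 0.903 gf 0.0
```

```bash
cat > chk.py <<'E'
from h import *
import sys
fn=sys.argv[1]; im=read_camera('top'); cv2.imwrite('pics/raw_'+fn,im)
ref=cv2.imread('pics/raw_t2.png')
x0,y0,x1,y1=225,167,268,227
r=cv2.matchTemplate(im[y0-8:y1+8,x0-25:x1+25],ref[y0:y1,x0:x1],cv2.TM_CCOEFF_NORMED)
_,v,_,l=cv2.minMaxLoc(r);print('match',v,'shift px',l[0]-25,l[1]-8)
E
python3 chk.py t3.png
```

```text
match 0.9845499396324158 shift px -12 1
```

Emit:
servo_tool(
  targets=[
    [5, 0.5, 0, 0.025, 0.8],
    [5, 0.5, 0, 0, 0.8],
    [5, 0.5, 0, 0, 0.8],
    [5, 0.5, 0, 0, 0.8],
    [5, 0.5, 0, 0, 0.8],
    [5, 0.5, 0, 0, 0.8],
    [3, 0.5, 0, 0, 0.8],
    [1.5, 0, 0, 0, 0.8],
    [0, 0, 0, 0, 0.8],
  ],
)

```text
time_s: 14.8
tool_pos: [0.5155, -0.0216, 0.1991]
tcp_rot: [0.694, 0.72, -0.0, -0.0]
ft_force: [-0.3, -0.4, -0.2]
grip_width: 0.897
grip_force: 0.0
```

```bash
python3 -c "
from h import *
go(.5164,-.0217,.072,.035)"
```

```text
t 14.8 tcp [ 0.5155 -0.0216  0.1991] yaw 0.036 turn 0.001 shift cm [-1.000e-02  9.000e-02  1.271e+01] F [-0.3 -0.4 -0.2] gw 0.897 gf 0.0
```

Emit:
servo_tool(
  targets=[
    [0, -6, 0, 0, 0.8],
    [0, -6, 0, 0, 0.8],
    [0, -6, 0, 0, 0.8],
    [0, 0, 0, 0, 0.8],
  ],
)

```text
time_s: 15.3
tool_pos: [0.3327, -0.0291, 0.1994]
tcp_rot: [0.695, 0.719, 0.0, 0.0]
ft_force: [1.0, -0.3, 0.3]
grip_width: 0.901
grip_force: 0.0
```

```bash
python3 chk.py t4.png; python3 -c "
from h import *
im=cv2.imread('pics/raw_t4.png');save(im,'t4.png',(185,145,315,245),6)"
```

```text
match 0.9846280813217163 shift px -12 1
```

View pics/t4.png

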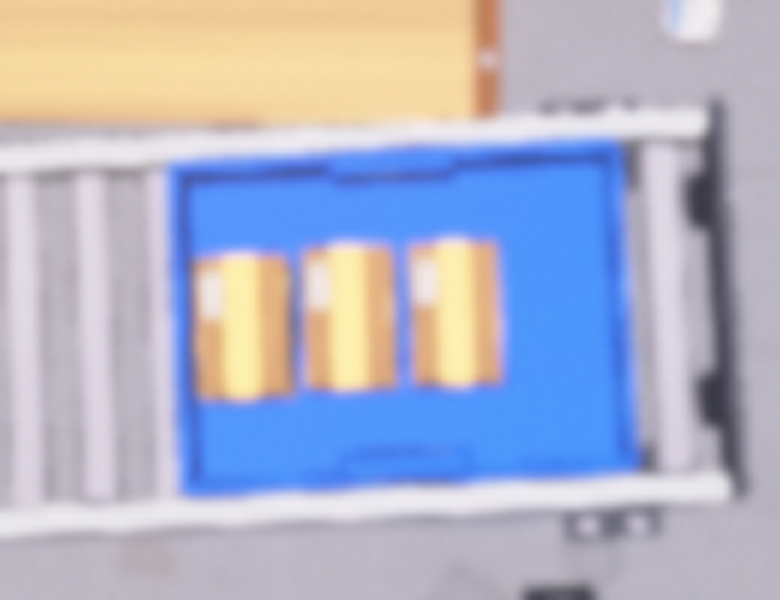

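The tote has been knocked about 3 cm back to the infeed side; three cartons are still upright at crop (244,327), (350,317), (457,313).

Run:
```python
from h import *
P=px('top',np.array([(243,326),(349,317),(456,313)])/6+[185,145],.106);print(P)
go(P[2,0],P[2,1],.072,.035)
```

```text
[[0.5108866  0.10223383 0.106     ]
 [0.51395517 0.05591257 0.106     ]
 [0.51482165 0.00925137 0.106     ]]
t 15.35 tcp [ 0.335  -0.0291  0.1997] yaw 0.033 turn -0.002 shift cm [ 3.2  18.09 12.8 ] F [ 1.2 -0.4  0.1] gw 0.905 gf 0.0
```

Emit:
servo_tool(
  targets=[
    [1.6, 6, 0, 0, 0.8],
    [1.6, 6, 0, 0, 0.8],
    [0, 6, 0, 0, 0.8],
    [0, 0, 3, 0, 0.8],
    [0, 0, 4, 0, 0.8],
    [0, 0, 4, 0, 0.8],
    [0, 0, 1.7, 0, 0.8],
    [0, 0, 0, 0, 0.8],
    [0, 0, 0, 0, -1],
    [0, 0, 0, 0, -1],
  ],
)

```text
time_s: 16.6
tool_pos: [0.5153, 0.01, 0.0729]
tcp_rot: [0.695, 0.719, 0.0, 0.0]
ft_force: [-0.9, -0.8, -0.4]
grip_width: 0.721
grip_force: 27.4
```

Emit:
servo_tool(
  targets=[
    [0, 0, 0, 0, -1],
    [0, 0, -2, 0, -1],
    [0, 0, -4, 0, -1],
    [0, 0, -5, -0.027, -1],
    [-4, -0.6, -1.5, 0, -1],
    [-5, -0.6, 0, 0, -1],
    [-5, -0.6, 0, 0, -1],
    [-5, -0.6, 0, 0, -1],
    [-5, -0.6, 0, 0, -1],
    [-4, -0.6, 0, 0, -1],
  ],
)

```text
time_s: 17.85
tool_pos: [0.4957, -0.2735, 0.1975]
tcp_rot: [0.685, 0.728, 0.0, 0.0]
ft_force: [0.3, 0.6, -1.5]
grip_width: 0.723
grip_force: 27.8
```

```bash
python3 slot.py -.022 .032
```

```text
t 17.85 tcp [ 0.4957 -0.2735  0.1975] yaw 0.061 turn 0.001 shift cm [-4.9  -0.84 16.55] F [ 0.3  0.6 -1.5] gw 0.723 gf 27.8
```

Emit:
servo_tool(
  targets=[
    [-2.4, -0.6, 0, 0, -1],
    [-2.2, -0.2, 4, 0, -1],
    [0, 0, 4, 0, -1],
    [0, 0, 0, 0, -1],
    [0, 0, 0, 0, -1],
  ],
)

```text
time_s: 18.48
tool_pos: [0.4915, -0.3181, 0.119]
tcp_rot: [0.685, 0.729, 0.0, 0.001]
ft_force: [1.2, -0.3, -0.7]
grip_width: 0.719
grip_force: 28.0
```

```bash
python3 slot.py -.022 .032
```

```text
t 18.48 tcp [ 0.4915 -0.3181  0.119 ] yaw 0.062 turn 0.002 shift cm [-0.47 -0.16  8.7 ] F [ 1.2 -0.3 -0.7] gw 0.719 gf 28.0
```

Emit:
servo_tool(
  targets=[
    [-0.5, -0.1, 2, 0, -1],
    [0, 0, 3, 0, -1],
    [0, 0, 2.5, 0, -1],
    [0, 0, 1, 0, -1],
    [0, 0, 0.2, 0, -1],
    [0, 0, 0.1, 0, -1],
    [0, 0, 0.05, 0, -1],
    [0, 0, 0, 0, -1],
    [0, 0, 0, 0, -1],
  ],
)

```text
time_s: 19.6
tool_pos: [0.4902, -0.3231, 0.029]
tcp_rot: [0.685, 0.729, 0.0, 0.0]
ft_force: [0.0, 0.4, -1.2]
grip_width: 0.721
grip_force: 28.1
```

Emit:
servo_tool(
  targets=[
    [0, 0, 0.1, 0, -1],
    [0, 0, 0.1, 0, -1],
    [0, 0, 0, 0, -1],
  ],
)

```text
time_s: 19.98
tool_pos: [0.4916, -0.3231, 0.0286]
tcp_rot: [0.685, 0.729, 0.001, 0.001]
ft_force: [-0.4, 6.6, 23.6]
grip_width: 0.721
grip_force: 31.0
```

Emit:
servo_tool(
  targets=[
    [0, 0, -0.1, 0, -1],
    [0, 0, 0, 0, 0.7],
    [0, 0, 0, 0, 0.7],
    [0, 0, 0, 0, 0.7],
    [0, 0, -2, 0, 0.7],
    [0, 0, -5, 0, 0.8],
    [0, 0, -5, 0, 0.8],
    [0, 0, -5, 0, 0.8],
    [0, -6, 0, 0, 0.8],
    [0, 0, 0, 0, 0.8],
  ],
)

```text
time_s: 21.22
tool_pos: [0.4273, -0.3266, 0.1981]
tcp_rot: [0.686, 0.728, -0.0, -0.0]
ft_force: [0.3, -0.1, 0.8]
grip_width: 0.899
grip_force: 0.0
```

```bash
cat > chk2.py <<'E'
from h import *
import sys
fn=sys.argv[1]; im=read_camera('top'); cv2.imwrite('pics/raw_'+fn,im)
ref=cv2.imread('pics/raw_t4.png')
x0,y0,x1,y1=212,180,252,215
r=cv2.matchTemplate(im[y0-15:y1+15,x0-30:x1+30],ref[y0:y1,x0:x1],cv2.TM_CCOEFF_NORMED)
_,v,_,l=cv2.minMaxLoc(r);print('match',v,'shift px',l[0]-30,l[1]-15)
go(.514,.056,.072,.035)
E
python3 chk2.py t5.png; python3 -c "
from h import *
im=cv2.imread('pics/raw_t5.png');save(im,'t5.png',(180,145,440,245),3)"
```

```text
match 0.9994202852249146 shift px 0 0
t 21.27 tcp [ 0.429  -0.3268  0.198 ] yaw 0.060 turn 0.025 shift cm [37.96  9.84 12.6 ] F [ 0.2 -0.   0.4] gw 0.896 gf 0.0
```

View pics/t5.png

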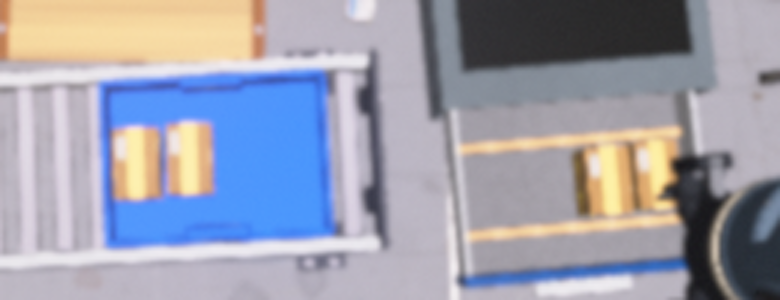

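Two cartons stand between the strips at crop (610,180) and (655,175); the tote has not moved since.

Emit:
servo_tool(
  targets=[
    [5, 1, 0, 0.025, 0.8],
    [5, 1, 0, 0, 0.8],
    [5, 1.5, 0, 0, 0.8],
    [5, 1.5, 0, 0, 0.8],
    [5, 1.5, 0, 0, 0.8],
    [5, 1.5, 0, 0, 0.8],
    [5, 1, 0, 0, 0.8],
    [3, 0.8, 0, 0, 0.8],
    [0, 0, 0, 0, 0.8],
    [0, 0, 0, 0, 0.8],
  ],
)

```text
time_s: 22.52
tool_pos: [0.513, 0.0567, 0.1975]
tcp_rot: [0.694, 0.72, -0.0, -0.0]
ft_force: [-0.1, -0.1, -0.5]
grip_width: 0.901
grip_force: 0.0
```

```bash
python3 -c "
from h import *
go(.514,.056,.0725,.035)"
```

```text
t 22.52 tcp [0.513  0.0567 0.1975] yaw 0.037 turn 0.002 shift cm [-0.07  0.1  12.5 ] F [-0.1 -0.1 -0.5] gw 0.901 gf 0.0
```

Emit:
servo_tool(
  targets=[
    [-0.1, 0.1, 3, 0, 0.8],
    [0, 0, 4, 0, 0.8],
    [0, 0, 4, 0, 0.8],
    [0, 0, 1.5, 0, 0.8],
    [0, 0, 0, 0, 0.8],
    [0, 0, 0, 0, -1],
    [0, 0, 0, 0, -1],
    [0, 0, 0, 0, -1],
  ],
)

```text
time_s: 23.52
tool_pos: [0.515, 0.0559, 0.0744]
tcp_rot: [0.694, 0.72, 0.001, 0.001]
ft_force: [-1.3, -0.1, 7.8]
grip_width: 0.722
grip_force: 27.9
```

Emit:
servo_tool(
  targets=[
    [0, 0, -2, 0, -1],
    [0, 0, -4, 0, -1],
    [0, 0, -5, -0.025, -1],
    [-4, -0.5, -1.5, 0, -1],
    [-5, -0.5, 0, 0, -1],
    [-5, -0.5, 0, 0, -1],
    [-5, -0.5, 0, 0, -1],
    [-5, -0.5, 0, 0, -1],
    [-5, -0.5, 0, 0, -1],
    [-4, -0.5, 0, 0, -1],
  ],
)

```text
time_s: 24.78
tool_pos: [0.4994, -0.2778, 0.1988]
tcp_rot: [0.685, 0.728, 0.0, 0.001]
ft_force: [0.7, -0.2, -0.8]
grip_width: 0.726
grip_force: 28.1
```

```bash
python3 slot.py .024 .032
```

```text
t 24.77 tcp [ 0.4994 -0.2778  0.1988] yaw 0.061 turn 0.001 shift cm [ 0.16 -1.2  16.68] F [ 0.7 -0.2 -0.8] gw 0.726 gf 28.1
```

Emit:
servo_tool(
  targets=[
    [0, -0.6, 2, 0, -1],
    [0, -0.6, 4, 0, -1],
    [0, 0, 4, 0, -1],
    [0, 0, 0, 0, -1],
    [0, 0, 0, 0, -1],
  ],
)

```text
time_s: 25.4
tool_pos: [0.4884, -0.2769, 0.0998]
tcp_rot: [0.685, 0.729, 0.0, 0.001]
ft_force: [0.3, -0.3, -1.0]
grip_width: 0.721
grip_force: 28.1
```

```bash
python3 slot.py .024 .032
```

```text
t 25.4 tcp [ 0.4884 -0.2769  0.0998] yaw 0.062 turn 0.002 shift cm [-0.   -0.09  6.78] F [ 0.3 -0.3 -1. ] gw 0.721 gf 28.1
```

Emit:
servo_tool(
  targets=[
    [0, -0.1, 3, 0, -1],
    [0, 0, 2.8, 0, -1],
    [0, 0, 0.9, 0, -1],
    [0, 0, 0.1, 0, -1],
    [0, 0, 0.1, 0, -1],
    [0, 0, 0.05, 0, -1],
    [0, 0, 0, 0, -1],
    [0, 0, 0, 0, -1],
  ],
)

```text
time_s: 26.4
tool_pos: [0.4879, -0.2771, 0.0304]
tcp_rot: [0.685, 0.729, 0.001, 0.002]
ft_force: [0.7, 1.8, 12.6]
grip_width: 0.722
grip_force: 29.7
```

Emit:
servo_tool(
  targets=[
    [0, 0, -0.05, 0, -1],
    [0, 0, 0, 0, 0.7],
    [0, 0, 0, 0, 0.7],
    [0, 0, 0, 0, 0.7],
    [0, 0, -2, 0, 0.7],
    [0, 0, -5, 0, 0.8],
    [0, 0, -5, 0, 0.8],
    [0, 0, -5, 0, 0.8],
    [0, 0, 0, 0, 0.8],
  ],
)

```text
time_s: 27.52
tool_pos: [0.488, -0.2774, 0.2026]
tcp_rot: [0.685, 0.729, 0.001, 0.003]
ft_force: [-0.4, 0.4, -0.5]
grip_width: 0.898
grip_force: 0.0
```

```bash
sed -i 's/212,180,252,215/212,180,235,215/; s/go(.*/go(.511,.1022,.2,.035)/' chk2.py; python3 chk2.py t6.png
```

```text
match 0.992168664932251 shift px 0 0
t 27.57 tcp [ 0.4872 -0.277   0.2002] yaw 0.062 turn 0.027 shift cm [ 3.781e+01  3.700e+00 -3.000e-02] F [-0.6  0.3 -0.3] gw 0.902 gf 0.0
```

Emit:
servo_tool(
  targets=[
    [5, 0.5, 0, 0.027, 0.8],
    [5, 0.5, 0, 0, 0.8],
    [5, 0.5, 0, 0, 0.8],
    [5, 0.5, 0, 0, 0.8],
    [5, 0.5, 0, 0, 0.8],
    [5, 0.5, 0, 0, 0.8],
    [5, 0.5, 0, 0, 0.8],
    [2.8, 0.2, 0, 0, 0.8],
    [0, 0, 0, 0, 0.8],
    [0, 0, 0, 0, 0.8],
  ],
)

```text
time_s: 28.82
tool_pos: [0.5084, 0.1021, 0.1978]
tcp_rot: [0.695, 0.719, -0.001, -0.0]
ft_force: [-0.1, -0.1, 0.9]
grip_width: 0.901
grip_force: 0.0
```

```bash
python3 -c "
from h import *
go(.511,.1022,.0725,.035)"
```

```text
t 28.82 tcp [0.5084 0.1021 0.1978] yaw 0.035 turn 0.000 shift cm [1.000e-02 2.800e-01 1.253e+01] F [-0.1 -0.1  0.9] gw 0.901 gf 0.0
```

Emit:
servo_tool(
  targets=[
    [0, 0.3, 3, 0, 0.8],
    [0, 0, 4, 0, 0.8],
    [0, 0, 4, 0, 0.8],
    [0, 0, 1.5, 0, 0.8],
    [0, 0, 0, 0, 0.8],
    [0, 0, 0, 0, -1],
    [0, 0, 0, 0, -1],
    [0, 0, 0, 0, -1],
  ],
)

```text
time_s: 29.82
tool_pos: [0.5128, 0.1029, 0.0752]
tcp_rot: [0.695, 0.719, 0.001, 0.001]
ft_force: [-2.2, -1.4, 8.4]
grip_width: 0.723
grip_force: 28.0
```

Emit:
servo_tool(
  targets=[
    [0, 0, -2, 0, -1],
    [0, 0, -4, 0, -1],
    [0, 0, -5, -0.025, -1],
    [-4, -0.6, -1.5, 0, -1],
    [-5, -0.6, 0, 0, -1],
    [-5, -0.6, 0, 0, -1],
    [-5, -0.6, 0, 0, -1],
    [-5, -0.6, 0, 0, -1],
    [-5, -0.6, 0, 0, -1],
    [-4, -0.6, 0, 0, -1],
  ],
)

```text
time_s: 31.08
tool_pos: [0.4897, -0.2312, 0.1997]
tcp_rot: [0.686, 0.728, 0.0, 0.001]
ft_force: [0.4, 1.4, -1.4]
grip_width: 0.719
grip_force: 28.1
```

```bash
python3 slot.py .070 .032
```

```text
t 31.07 tcp [ 0.4897 -0.2312  0.1997] yaw 0.059 turn -0.001 shift cm [ 0.05 -0.5  16.77] F [ 0.4  1.4 -1.4] gw 0.719 gf 28.1
```

Emit:
servo_tool(
  targets=[
    [0, -0.5, 2, 0, -1],
    [0, 0, 4, 0, -1],
    [0, 0, 4, 0, -1],
    [0, 0, 0, 0, -1],
    [0, 0, 0, 0, -1],
  ],
)

```text
time_s: 31.7
tool_pos: [0.4856, -0.2298, 0.1007]
tcp_rot: [0.686, 0.728, 0.0, 0.001]
ft_force: [0.2, 0.1, 0.2]
grip_width: 0.723
grip_force: 28.0
```

```bash
python3 slot.py .070 .032
```

```text
t 31.7 tcp [ 0.4856 -0.2298  0.1007] yaw 0.060 turn 0.000 shift cm [-0.12 -0.1   6.87] F [0.2 0.1 0.2] gw 0.723 gf 28.0
```

Emit:
servo_tool(
  targets=[
    [-0.1, -0.1, 3, 0, -1],
    [0, 0, 2.8, 0, -1],
    [0, 0, 0.9, 0, -1],
    [0, 0, 0.1, 0, -1],
    [0, 0, 0.1, 0, -1],
    [0, 0, 0.05, 0, -1],
    [0, 0, 0, 0, -1],
    [0, 0, 0, 0, -1],
  ],
)

```text
time_s: 32.7
tool_pos: [0.4852, -0.231, 0.0312]
tcp_rot: [0.686, 0.728, 0.001, 0.001]
ft_force: [-1.0, 1.7, 13.2]
grip_width: 0.722
grip_force: 29.7
```

Emit:
servo_tool(
  targets=[
    [0, 0, -0.05, 0, -1],
    [0, 0, 0, 0, 0.7],
    [0, 0, 0, 0, 0.7],
    [0, 0, 0, 0, 0.7],
    [0, 0, -2, 0, 0.7],
    [0, 0, -5, 0, 0.8],
    [0, 0, -5, 0, 0.3],
    [0, -5, -5, 0, -0.3],
    [0, -5, 0, 0, -0.3],
    [0, 0, 0, 0, -0.3],
  ],
)

```text
time_s: 33.95
tool_pos: [0.3875, -0.2362, 0.1946]
tcp_rot: [0.686, 0.727, -0.0, 0.0]
ft_force: [0.0, 0.1, 1.4]
grip_width: 0.347
grip_force: 0.0
```

```bash
python3 -c "
from h import *
snap('top','t7.png',(180,145,440,245),3)"
```

```text
(no output)
```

View pics/t7.png

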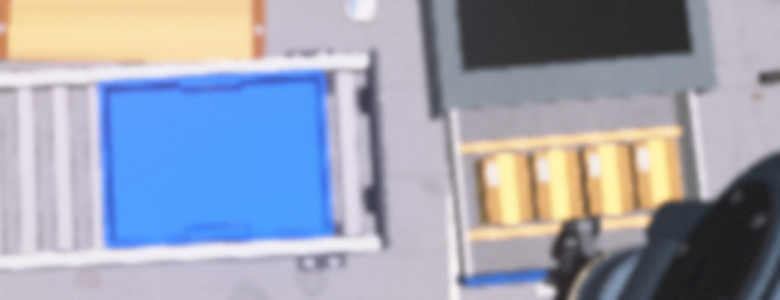

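The four cartons stand in a row (crop x 505–655, y ~180); the empty tote sits at crop (100–330, 75–245), its near block at about (218,231).

Run:
```python
from h import *
A=lambda l:np.array(l)/6+[185,145]
T=px('top',A([(170,160),(622,142),(637,470),(182,495)]),.096);m=T.mean(0);print(m)
print(px('top',A([(408,461),(393,170)]),.12))
b=m[:2]-.066*np.array([np.cos(.035),np.sin(.035)]);print(b)
go(b[0],b[1],.2,.035)
```

```text
[0.51485905 0.03295863 0.096     ]
[[0.45077325 0.03074956 0.12      ]
 [0.57627063 0.03522514 0.12      ]]
[0.44889947 0.0306491 ]
t 34.0 tcp [ 0.3889 -0.2364  0.1944] yaw 0.059 turn 0.024 shift cm [26.47  6.93 -0.57] F [0.2 0.1 0.1] gw 0.349 gf 0.0
```

Emit:
servo_tool(
  targets=[
    [5, 1.3, 0, 0.024, -0.3],
    [5, 1.3, 0, 0, -0.3],
    [5, 1.4, 0, 0, -0.3],
    [5, 1.5, 0, 0, -0.3],
    [4, 1, 0, 0, -0.3],
    [2.5, 0.4, 0, 0, -0.3],
    [0, 0, 3, 0, -0.3],
    [0, 0, 2.5, 0, -0.3],
    [0, 0, 0, 0, -0.3],
  ],
  grip_force=60,
)

```text
time_s: 35.12
tool_pos: [0.4473, 0.0318, 0.1375]
tcp_rot: [0.694, 0.72, -0.001, -0.001]
ft_force: [0.1, -0.1, 0.3]
grip_width: 0.351
grip_force: 0.0
```

```bash
python3 -c "
from h import *
go(.4495,.0307,.098,.035)"
```

```text
t 35.12 tcp [0.4473 0.0318 0.1375] yaw 0.037 turn 0.002 shift cm [-0.11  0.23  3.95] F [ 0.1 -0.1  0.3] gw 0.351 gf 0.0
```

Emit:
servo_tool(
  targets=[
    [-0.1, 0.2, 2, 0, -0.3],
    [0, 0, 1.9, 0, -0.3],
    [0, 0, 0, 0, -0.3],
    [0, 0, 0, 0, -1],
    [0, 0, 0, 0, -1],
    [0, 0, 0, 0, -1],
    [0, 0, 0, 0, -1],
    [0, 0, 0, 0, -1],
  ],
)

```text
time_s: 36.12
tool_pos: [0.4508, 0.0305, 0.1012]
tcp_rot: [0.694, 0.72, 0.001, 0.001]
ft_force: [-1.6, 0.4, 6.6]
grip_width: 0.124
grip_force: 59.0
```

Emit:
servo_tool(
  targets=[
    [0, 0, -1, 0, -1],
    [0, 0, -2, 0, -1],
    [0, 0, -3, 0, -1],
    [0, 0, -3, 0, -1],
    [0, 0, 0, 0, -1],
  ],
)

```text
time_s: 36.75
tool_pos: [0.4513, 0.0305, 0.1925]
tcp_rot: [0.694, 0.72, 0.001, 0.001]
ft_force: [0.2, 0.7, -3.4]
grip_width: 0.123
grip_force: 58.7
```

```bash
python3 -c "
from h import *
snap('scene','s2.png',(120,120,320,270),4)
go(.652,.116,.19,-.018)"
```

```text
t 36.8 tcp [0.4506 0.0305 0.1909] yaw 0.036 turn 0.054 shift cm [ 8.91 19.98  0.13] F [-0.1  1.2 -3.8] gw 0.122 gf 58.7
```

View pics/s2.png

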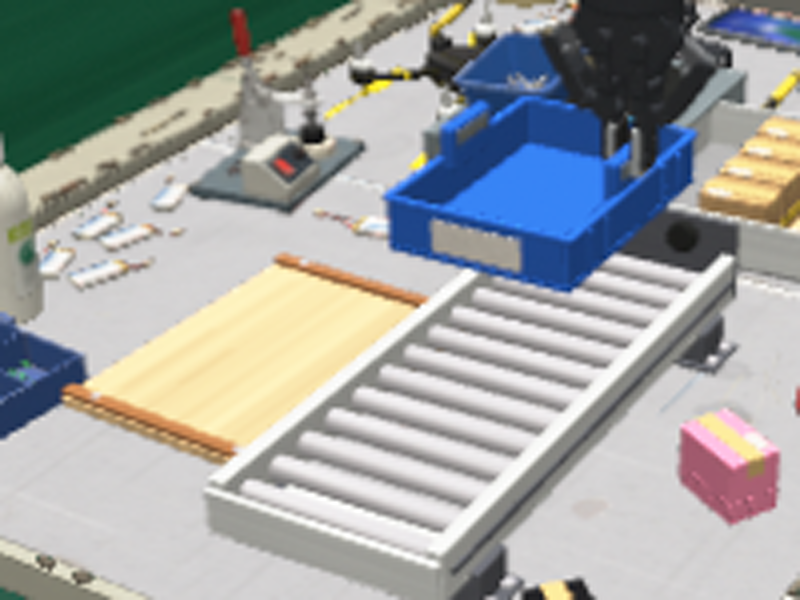

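The tote hangs level from its near block, clear of the rollers. Carry it over the board.

Emit:
servo_tool(
  targets=[
    [1, 2, 0, 0.054, -1],
    [1.5, 3.5, 0, 0, -1],
    [1.5, 4, 0, 0, -1],
    [1.5, 4, 0, 0, -1],
    [1.5, 3.5, 0, 0, -1],
    [1.2, 2, 0, 0, -1],
    [0.7, 1.3, 0, 0, -1],
    [0, 0, 0, 0, -1],
    [0, 0, 0, 0, -1],
  ],
)

```text
time_s: 37.92
tool_pos: [0.6533, 0.1166, 0.1893]
tcp_rot: [0.713, 0.701, -0.001, -0.0]
ft_force: [-0.4, 0.0, -2.6]
grip_width: 0.128
grip_force: 59.1
```

```bash
python3 -c "
from h import *
go(.655,.1165,.06,-.018)"
```

```text
t 37.92 tcp [0.6533 0.1166 0.1893] yaw -0.018 turn -0.000 shift cm [-0.    0.18 12.93] F [-0.4  0.  -2.6] gw 0.128 gf 59.1
```

Emit:
servo_tool(
  targets=[
    [0, 0.1, 2, 0, -1],
    [0, 0, 3, 0, -1],
    [0, 0, 3, 0, -1],
    [0, 0, 3, 0, -1],
    [0, 0, 1.5, 0, -1],
    [0, 0, 0.5, 0, -1],
    [0, 0, 0.2, 0, -1],
    [0, 0, 0.1, 0, -1],
    [0, 0, 0, 0, -1],
  ],
)

```text
time_s: 39.05
tool_pos: [0.6554, 0.1169, 0.0575]
tcp_rot: [0.713, 0.701, 0.0, 0.0]
ft_force: [-0.5, 0.1, -3.2]
grip_width: 0.123
grip_force: 59.1
```

Emit:
servo_tool(
  targets=[
    [0, 0, 0.1, 0, -1],
    [0, 0, 0.1, 0, -1],
    [0, 0, 0, 0, -1],
  ],
)

```text
time_s: 39.42
tool_pos: [0.6553, 0.1169, 0.0563]
tcp_rot: [0.713, 0.701, 0.001, 0.0]
ft_force: [-5.6, -1.3, 13.2]
grip_width: 0.125
grip_force: 61.2
```

Emit:
servo_tool(
  targets=[
    [0, 0, -0.1, 0, -1],
    [0, 0, 0, 0, -0.4],
    [0, 0, 0, 0, -0.4],
    [0, 0, 0, 0, -0.4],
    [0, 0, -2, 0, -0.4],
    [0, 0, -4, 0, -0.4],
    [0, 0, -5, 0, -1],
    [0, 0, -3, 0.17, -1],
    [0, 0, 0, 0.18, -1],
    [0, 0, 0, 0.18, -1],
  ],
)

```text
time_s: 40.67
tool_pos: [0.6552, 0.1169, 0.1964]
tcp_rot: [0.873, 0.487, 0.0, 0.0]
ft_force: [-0.6, -0.8, -0.3]
grip_width: -0.001
grip_force: 0.0
```

Emit:
servo_tool(
  targets=[
    [0, 0, 0, 0.18, -1],
    [0, 0, 0, 0.18, -1],
    [0, 0, 0, 0.18, -1],
    [0, 0, 0, 0.18, -1],
    [0, 0, 0, 0.18, -1],
    [0, 0, 0, 0.06, -1],
    [0, 0, 0, 0, -1],
  ],
)

```text
time_s: 41.55
tool_pos: [0.6592, 0.0852, 0.1959]
tcp_rot: [0.998, 0.058, -0.001, -0.013]
ft_force: [0.1, -0.6, -0.6]
grip_width: -0.001
grip_force: 0.0
```

```bash
python3 -c "
from h import *
go(.345,-.307,.2,.06+np.pi/2)"
```

```text
t 41.55 tcp [0.6592 0.0852 0.1959] yaw -1.454 turn 0.056 shift cm [-33.72  37.24  -1.27] F [ 0.1 -0.6 -0.6] gw -0.001 gf 0.0
```

Emit:
servo_tool(
  targets=[
    [-4, 4, 0, 0.056, -1],
    [-4, 4, 0, 0, -1],
    [-4, 4.5, 0, 0, -1],
    [-4, 4.5, 0, 0, -1],
    [-4, 4.5, 0, 0, -1],
    [-4, 4.5, 0, 0, -1],
    [-4, 4.5, 0, 0, -1],
    [-3.5, 4, 0, 0, -1],
    [-2.2, 2.7, 0, 0, -1],
    [0, 0, 0, 0, -1],
  ],
)

```text
time_s: 42.8
tool_pos: [0.3477, -0.3093, 0.1874]
tcp_rot: [0.999, 0.03, -0.002, -0.012]
ft_force: [0.3, 0.5, 1.0]
grip_width: 0.002
grip_force: 0.0
```

```bash
python3 -c "
from h import *
go(.345,-.307,.045,.06+np.pi/2); s=monitor.state(); print(s['q'].round(2),s['tcp_rot'].round(3))
snap('top','t8.png',(150,85,440,245),2.7)"
```

```text
t 42.8 tcp [ 0.3477 -0.3093  0.1874] yaw -1.511 turn 0.000 shift cm [-0.22  0.11 14.24] F [0.3 0.5 1. ] gw 0.002 gf 0.0
[-0.74  0.17 -0.2   1.22  0.02  2.34] [ 0.999  0.03  -0.002 -0.012]
```

View pics/t8.png

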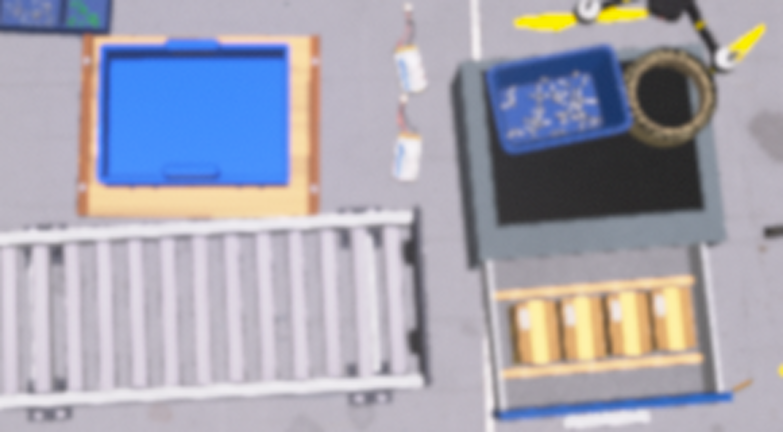

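The tote lies flat between the battens (crop (98–290, 45–185)), the four cartons stand in the channel. Check the tote's offset.

Run:
```python
from h import *
A=lambda l:np.array(l)/2.7+[150,85]
T=px('top',A([(98,46),(290,44),(288,185),(97,185)]),.051);print(T,T.mean(0))
B=px('top',A([(83,36),(321,36),(317,216),(78,216)]),.009);print(B,B.mean(0))
```

```text
[[0.79430408 0.21756628 0.051     ]
 [0.79139005 0.0150848  0.051     ]
 [0.64115101 0.01971033 0.051     ]
 [0.64542376 0.21786517 0.051     ]] [0.71806723 0.11755664 0.051     ]
[[ 0.82001975  0.24276016  0.009     ]
 [ 0.81344986 -0.01823641  0.009     ]
 [ 0.61483605 -0.00987924  0.009     ]
 [ 0.62016461  0.24687407  0.009     ]] [0.71711757 0.11537964 0.009     ]
```

Emit:
servo_tool(
  targets=[
    [0, 0, 3, 0, -1],
    [0, 0, 4, 0, -1],
    [0, 0, 4, 0, -1],
    [0, 0, 3, 0, -1],
    [0.5, 0, 0, 0, -1],
    [0.5, 0, 0, 0, -1],
    [0.5, 0, 0, 0, -1],
    [0, 0, 0, 0, -1],
  ],
)

```text
time_s: 43.85
tool_pos: [0.3642, -0.3037, 0.0481]
tcp_rot: [0.999, 0.032, -0.001, -0.012]
ft_force: [0.1, -0.3, -0.7]
grip_width: -0.001
grip_force: 0.0
```

Emit:
servo_tool(
  targets=[
    [0.5, 0, 0, 0, -1],
    [0.5, 0, 0, 0, -1],
    [0.4, 0, 0, 0, -1],
    [0.4, 0, 0, 0, -1],
    [0.4, 0, 0, 0, -1],
    [0.4, 0, 0, 0, -1],
    [0.4, 0, 0, 0, -1],
    [0.4, 0, 0, 0, -1],
    [0.4, 0, 0, 0, -1],
    [0.4, 0, 0, 0, -1],
  ],
)

```text
time_s: 45.1
tool_pos: [0.4054, -0.3007, 0.0472]
tcp_rot: [0.999, 0.032, -0.002, -0.013]
ft_force: [-2.5, -0.2, 0.5]
grip_width: -0.001
grip_force: 0.6
```

Emit:
servo_tool(
  targets=[
    [0.5, 0, 0, 0, -1],
    [0.5, 0, 0, 0, -1],
    [0.5, 0, 0, 0, -1],
    [0.5, 0, 0, 0, -1],
    [0.5, 0, 0, 0, -1],
    [0.5, 0, 0, 0, -1],
    [0.5, 0, 0, 0, -1],
    [0.5, 0, 0, 0, -1],
    [0.5, 0, 0, 0, -1],
    [0.5, 0, 0, 0, -1],
  ],
)

```text
time_s: 46.35
tool_pos: [0.4554, -0.2975, 0.0471]
tcp_rot: [0.999, 0.032, -0.002, -0.013]
ft_force: [0.0, -1.5, 0.5]
grip_width: 0.001
grip_force: 0.6
```

Emit:
servo_tool(
  targets=[
    [0.5, 0, 0, 0, -1],
    [0.5, 0, 0, 0, -1],
    [0.5, 0, 0, 0, -1],
    [0.5, 0, 0, 0, -1],
    [0.5, 0, 0, 0, -1],
    [0.5, 0, 0, 0, -1],
    [0.5, 0, 0, 0, -1],
    [0.5, 0, 0, 0, -1],
    [0.5, 0, 0, 0, -1],
    [0.5, 0, 0, 0, -1],
  ],
)

```text
time_s: 47.6
tool_pos: [0.5053, -0.2943, 0.047]
tcp_rot: [0.999, 0.032, -0.002, -0.013]
ft_force: [-1.5, 0.2, 0.4]
grip_width: -0.001
grip_force: 0.6
```

```bash
python3 -c "
from h import *
go(.54,-.295,.047,.06+np.pi/2)
im=read_camera('scene');cv2.imwrite('pics/raw_s3.png',im);save(im,'s3.png',(210,100,360,210),5)"
```

```text
t 47.6 tcp [ 0.5053 -0.2943  0.047 ] yaw -1.507 turn 0.004 shift cm [ 3.46  0.27 -0.02] F [-1.5  0.2  0.4] gw -0.001 gf 0.6
```

View pics/s3.png

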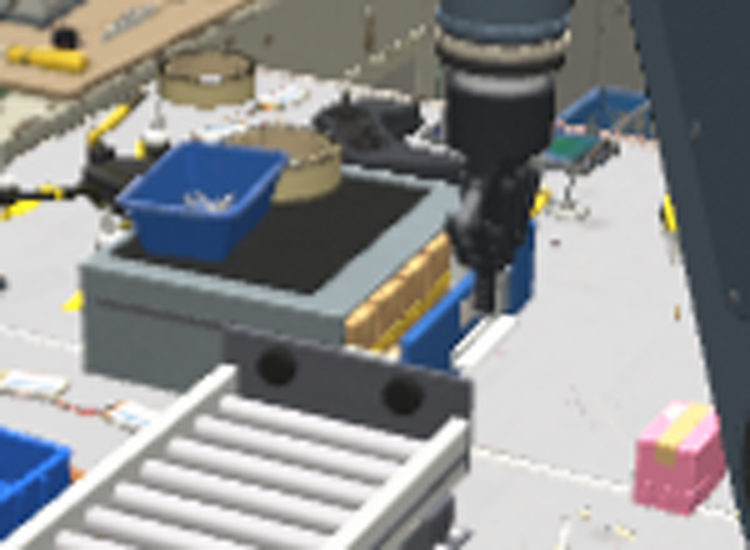

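The drawer is nearly in (front at crop (400–530, 230–370)), cartons upright, gripper clear of the unit's top. Push on slowly.

Emit:
servo_tool(
  targets=[
    [0.4, 0, 0, 0, -1],
    [0.4, 0, 0, 0, -1],
    [0.4, 0, 0, 0, -1],
    [0.3, 0, 0, 0, -1],
    [0.3, 0, 0, 0, -1],
    [0.3, 0, 0, 0, -1],
    [0.3, 0, 0, 0, -1],
    [0.3, 0, 0, 0, -1],
  ],
)

```text
time_s: 48.65
tool_pos: [0.5309, -0.2927, 0.0468]
tcp_rot: [0.999, 0.032, -0.003, -0.013]
ft_force: [-10.5, 0.1, 6.8]
grip_width: 0.0
grip_force: 5.4
```

Emit:
servo_tool(
  targets=[
    [0.2, 0, 0, 0, -1],
    [0.2, 0, 0, 0, -1],
    [0.2, 0, 0, 0, -1],
    [0.2, 0, 0, 0, -1],
    [0.2, 0, 0, 0, -1],
  ],
)

```text
time_s: 49.28
tool_pos: [0.5417, -0.292, 0.0468]
tcp_rot: [0.999, 0.032, -0.002, -0.013]
ft_force: [-14.4, -1.5, 9.6]
grip_width: 0.002
grip_force: 6.7
```

Emit:
servo_tool(
  targets=[
    [0, 0, 0, 0, -1],
    [0, 0, 0, 0, -1],
  ],
)

```text
time_s: 49.52
tool_pos: [0.5416, -0.292, 0.0468]
tcp_rot: [0.999, 0.032, -0.002, -0.013]
ft_force: [-4.1, -0.2, 2.4]
grip_width: 0.004
grip_force: 2.5
```

Emit:
servo_tool(
  targets=[
    [0.2, 0, 0, 0, -1],
    [0.2, 0, 0, 0, -1],
    [0, 0, 0, 0, -1],
  ],
)

```text
time_s: 49.9
tool_pos: [0.5418, -0.292, 0.0468]
tcp_rot: [0.999, 0.031, -0.005, -0.012]
ft_force: [-35.2, -2.1, 24.2]
grip_width: 0.003
grip_force: 17.7
```

Emit:
servo_tool(
  targets=[
    [-0.3, 0, 0, 0, -1],
    [-0.3, 0, 0, 0, -1],
    [-2, 0, 0, 0, -1],
    [-4, 0, 0, 0, -1],
    [-5, 0, 0, 0, -1],
    [-5, 0, 0, 0, -1],
    [0, 0, -5, 0, -1],
    [0, 0, -6, 0, -1],
    [-4, 0, -4, 0, -1],
    [0, 0, 0, 0, -1],
  ],
)

```text
time_s: 51.15
tool_pos: [0.3409, -0.31, 0.2005]
tcp_rot: [0.999, 0.031, 0.0, -0.011]
ft_force: [0.4, -0.2, -0.7]
grip_width: 0.002
grip_force: 0.0
```

Run:
```python
from h import *
im=read_camera('top');cv2.imwrite('pics/raw_t9.png',im)
b,g,r=[im[...,i].astype(int) for i in range(3)]
go(.4,-.3,.2)
# blue front top edge line vs unit: blue pixels around the front, back-projected at z=.073
m=(b-r>40)&(b>90); sub=np.zeros_like(m); sub[140:250,315:435]=m[140:250,315:435]
n,l,st,ce=cv2.connectedComponentsWithStats(sub.astype(np.uint8))
for i in range(1,n):
    if st[i,4]>25:
        ys,xs=np.where(l==i); P=px('top',np.c_[xs,ys],.073)
        f=np.polyfit(P[:,1],P[:,0],1); print(st[i],'x at y=-.29',np.polyval(f,-.29),'slope',f[0],'x spread',P[:,0].min(),P[:,0].max(),'y',P[:,1].min(),P[:,1].max())
# same on the old picture for scale (front outer measured .405)
for c in (345,365,385,405): print(c,[tuple(im[y,c]) for y in range(160,186,2)])
```

```text
t 51.2 tcp [ 0.3413 -0.3095  0.1986] yaw -1.508 turn 0.000 shift cm [ 5.92 -0.58 -0.12] F [ 0.5  0.1 -0.9] gw -0.0 gf 0.0
[329 175  86  12 433] x at y=-.29 0.5578502755581726 slope -0.0623872789541504 x spread 0.5437793903518366 0.5702100196530817 y -0.4081992009711306 -0.17488717486383037
345 [(np.uint8(52), np.uint8(49), np.uint8(49)), (np.uint8(51), np.uint8(49), np.uint8(49)), (np.uint8(53), np.uint8(50), np.uint8(51)), (np.uint8(62), np.uint8(58), np.uint8(58)), (np.uint8(122), np.uint8(113), np.uint8(107)), (np.uint8(152), np.uint8(141), np.uint8(132)), (np.uint8(154), np.uint8(142), np.uint8(134)), (np.uint8(153), np.uint8(142), np.uint8(134)), (np.uint8(154), np.uint8(143), np.uint8(135)), (np.uint8(154), np.uint8(142), np.uint8(134)), (np.uint8(170), np.uint8(131), np.uint8(111)), (np.uint8(194), np.uint8(114), np.uint8(65)), (np.uint8(163), np.uint8(97), np.uint8(59))]
365 [(np.uint8(45), np.uint8(43), np.uint8(44)), (np.uint8(48), np.uint8(46), np.uint8(46)), (np.uint8(53), np.uint8(50), np.uint8(49)), (np.uint8(113), np.uint8(106), np.uint8(100)), (np.uint8(151), np.uint8
[... 907 characters left out ...]
 (np.uint8(160), np.uint8(139), np.uint8(134)), (np.uint8(197), np.uint8(186), np.uint8(190))]
405 [(np.uint8(42), np.uint8(42), np.uint8(42)), (np.uint8(76), np.uint8(72), np.uint8(69)), (np.uint8(143), np.uint8(134), np.uint8(125)), (np.uint8(157), np.uint8(145), np.uint8(135)), (np.uint8(155), np.uint8(144), np.uint8(135)), (np.uint8(155), np.uint8(144), np.uint8(134)), (np.uint8(155), np.uint8(143), np.uint8(134)), (np.uint8(157), np.uint8(141), np.uint8(131)), (np.uint8(176), np.uint8(117), np.uint8(83)), (np.uint8(187), np.uint8(105), np.uint8(48)), (np.uint8(135), np.uint8(95), np.uint8(81)), (np.uint8(179), np.uint8(168), np.uint8(171)), (np.uint8(194), np.uint8(183), np.uint8(188))]
```

Run:
```python
from h import *
a=cv2.imread('pics/raw_t8.png').astype(int);b=cv2.imread('pics/raw_t9.png').astype(int)
for c in (345,365,385,405):
    print(c,'open  ',[tuple(int(v) for v in a[y,c]) for y in range(174,187)])
    print(c,'closed',[tuple(int(v) for v in b[y,c]) for y in range(174,187)])
for n,im in(('open',a),('closed',b)):
    m=(im[...,0]-im[...,2]>40)&(im[...,0]>90);m[:172]=0;m[250:]=0;m[:,:325]=0;m[:,425:]=0
    ys,xs=np.where(m);P=px('top',np.c_[xs,ys],.073);k=abs(P[:,1]+.29)<.1;f=np.polyfit(P[k,1],P[k,0],1);print(n,np.polyval(f,-.29),f[0],len(xs),len(set(xs)))
```

```text
345 open   [(154, 144, 136), (154, 143, 135), (154, 143, 135), (154, 143, 136), (154, 143, 137), (155, 146, 140), (159, 150, 149), (164, 155, 159), (166, 158, 163), (166, 158, 163), (166, 158, 164), (165, 157, 161), (165, 157, 162)]
345 closed [(153, 142, 134), (153, 143, 134), (154, 143, 135), (154, 143, 134), (154, 142, 134), (158, 139, 128), (170, 131, 111), (186, 122, 86), (194, 114, 65), (188, 107, 56), (163, 97, 59), (139, 102, 90), (155, 138, 139)]
365 open   [(154, 143, 135), (154, 143, 136), (154, 143, 136), (154, 144, 138), (154, 146, 142), (158, 150, 152), (165, 157, 161), (170, 161, 166), (171, 163, 168), (171, 164, 168), (170, 163, 167), (171, 163, 168), (173, 165, 169)]
365 closed [(153, 142, 134), (154, 142, 134), (153, 142, 134), (152, 139, 129), (153, 128, 115), (165, 112, 86), (183, 108, 63), (187, 113, 73), (175, 126, 108), (171, 153, 151), (194, 189, 191), (226, 221, 223), (237, 232, 234)]
385 open   [(158, 147, 138), (156, 145, 137), (153, 144, 140), (157, 149, 150), (167, 158, 162), (172, 164, 168), (172, 164, 168), (171, 162, 166), (172, 163, 168), (170, 162, 166), (170, 162, 166), (170, 162, 166), (171, 163, 168)]
385 closed [(158, 147, 138), (157, 145, 136), (160, 138, 126), (175, 127, 104), (191, 117, 73), (188, 108, 52), (168, 96, 50), (148, 102, 83), (160, 139, 134), (184, 171, 172), (197, 186, 190), (203, 193, 198), (205, 195, 200)]
405 open   [(152, 143, 135), (141, 134, 129), (129, 125, 125), (126, 122, 124), (127, 123, 125), (129, 125, 127), (132, 128, 131), (136, 131, 134), (138, 133, 135), (139, 134, 138), (143, 138, 141), (145, 140, 146), (146, 153, 169)]
405 closed [(157, 141, 131), (161, 130, 112), (176, 117, 83), (188, 107, 55), (187, 105, 48), (164, 93, 48), (135, 95, 81), (150, 134, 135), (179, 168, 171), (191, 181, 186), (194, 183, 188), (193, 182, 188), (193, 182, 186)]
open 0.4094184425658063 -0.068323191477577 381 88
closed 0.5578858402375376 -0.060330838602173684 433 86
```

The front now meets the unit's edge with no gap (same rows as the unit edge with the drawer open), after 148 mm of travel: the catch holds it. Handing in.

```bash
python3 -c "
from station import robot
print(robot.hand_in())"
```

```text
the job is handed in; nothing more can be done
None
```

I handed the job in with every step done, but no verdict came back: the tote was rolled to the stop, all four cartons stand in one row in the drawer channel, the empty tote is flat on the middle of the board, and the drawer is pushed home. I confirmed the drawer shut from the camera image, with no gap at the unit's edge, but could not see the cartons after it closed.

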